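Zero the stopper gauge on its master plug, then gauge the cork stopper

ROBOT

A 6-joint arm with a two-finger parallel gripper is mounted at the origin on a cart in front of the work surface, level with it; the furniture and walls round the work are solid. World frame = base frame: x ahead of the robot, y to its left, z up, the work surface at z = 0. Lengths are in mm, angles in rad, forces in N, time in s.
With the tool pointing down it reaches from about 300 to 750 mm from the base axis. Payload 8.5 kg.
Tool frame: the origin (TCP) lies on the centre line of the jaws, within the pads' length; the fingertips stand 11 mm ahead of it and the grasp point (between the pads) lies 8 mm behind it (robot.nose_length is the distance from the TCP to the fingertips, in mm); z points along the fingers, y is the direction in which the jaws open and shut (so a half turn about z gives the same grasp; the last joint's range is limited). The gripper opens to 85 mm and grips with 20 to 120 N. Pads are 22 mm wide; open, the fingers measure 114 mm over their backs; the gripper's body (76 mm by 85 mm) begins 54 mm behind the grasp point. The pads swing forward as they close: fully open they stand 13 mm farther back than shut.
Start: joints at [-1.55, 0.381, 1.297, -0, 1.464, -0.215], TCP at [128.487, -534.763, 242.322] pointing down, gripper open.
Joint ranges: [-3.11, 3.11], [-0.89, 2.33], [0.22, 2.48], [-1.42, 4.56], [0.17, 2.85], [-2.88, 2.88]. Speed limits (rad/s): [2.39, 2.39, 3.14, 3.14, 3.14, 3.14].

INTERFACE

Orientations are given as a 3x3 rotation matrix whose columns are the frame's x, y, z axes.
In Python, from workcell import robot gives the robot as it stands. The module is installed in compiled form; this text tells all that it offers.
- The arm moves only by the tool arm_command, never from a script. Its argument "plan" is a list that holds one entry, the list of rows, each a list of 7 numbers: the turn, a rotation vector about the tool's x, y, z in rad, then the shift along the tool's x, y, z in mm, then the opening, from 0 (shut) to 1 (fully open). In form: [[[ax, ay, az, tx, ty, tz, gripper], ...]]. A call has 1 to 12 rows; each row is the pose to reach, as a shift and turn from the pose commanded when the call began, along the tool's axes at that moment; what a row does not reach only later rows make up. A row lasts 1/8 s, in which the tool goes at most 62.5 mm and 10.7 degrees, less where a joint would pass 70% of its speed; a pose out of reach is approached as far as the arm can. A call with a gripper value outside its range is refused whole. The fingers move at their own pace and stop on an object; "newtons" is the grip in N (left out, the last holds). Time passes only in rows, so rows that repeat a pose let the fingers close. It gives the time, the measured TCP pose, the force and the opening at its end, in the units of the state.
- robot.get_obs(): the state, without advancing time (a new reading comes with each control period).
- robot.grab_frame(name): name is "scene" or "side" or "wrist"; returns a dict with "img" (400x640x3 uint8, red, green, blue), "range_z" (400x640 float32, mm along the optical axis (not along the pixel's ray), 0 where there is no reading), "K" (3x3 intrinsics, pixels), "dist" ([k1, k2, p1, p2, k3] as OpenCV has them; the pictures are not rectified), "cam_to_world" (4x4, takes a point from camera to world coordinates). Camera axes: x right, y down, z forward; pixel columns grow to the right and rows downward; lengths in mm; the calibration is good to about 2 mm. A picture is of the moment at which its call begins.
- robot.sign_off(): hands the job in, once; it reports no verdict.
The state is a dict: "t": time; "qpos": joint angles; "qd": joint speeds; "joint_torque": joint torques, N m; "eef_pos": TCP position; "orientation": TCP orientation; "force": force on the tool from outside, world axes, zero at the start; "ft_torque": the same for the moment, N m; "opening": finger opening in mm.
Only numpy, scipy, OpenCV 4.12 (cv2) and the standard library are available. Lean on these libraries where they do the work, as an engineer would, in place of code of your own. Each camera call takes 0.05 s, during which the arm holds its last target.

TASK

The replacement stopper for the stoneware bottle has to be checked in the sprung stopper gauge. Zero the gauge on the steel master plug that stands in it: slide the carriage by its tab until the pointer rests inside the grey band at the zero mark, and let go; then lift the master out and stand it on the slate coaster. Without touching the carriage again, press the wood-capped cork stopper gently down between the two jaws until its foot is fully on the bed, and let go; never ram a plug into the gauge or drive the pointer right across the dial, and leave the other bar tools alone.

Things in the scene. Friction and masses are not known exactly. Their poses are not given: they have to be found in the camera images.
- gauge: stopper gauge (small bench comparator), dark steel base 84 x 264 mm, screwed down. Origin: underside, on the gauging line, which is its y axis (base from y = -124 to +140 mm; z up). From -y to +y: grey head with a white dial 74 mm across, facing up, centred at y = -83, top at z = 39 mm; sprung plunger jaw; bed; anvil jaw on its carriage. Both jaws: 30 mm wide in x about x = 0, z = 13 to 44 mm
- bed (a point): the bright steel bed where plugs stand, 50 mm wide, from gauge y = -26 to +50 mm, flat top 12 mm above the worktop; this point: on its top at gauge x = y = 0, axes as the gauge's. A gauged plug ends up against the anvil, its centre within about 5 mm of here along y. Press down on plugs with no more than about 20 N (the wedged jaws add side forces; bed and jaws together may bear 60 N)
- pointer (a joint): dial pointer, rad, clockwise from above: 0 with the plunger free, 0.9 at the zero mark (longest black mark, toward the gauge's -x), 0.3 rad per mm of plunger, 2.1 at its stop (over 1.9 is right across). Grey band: 0.65 to 1.15. The head is clamped up to 4 mm off along y each time (free plunger face nominally at y = -13 mm), so only the pointer tells zero. Spring: 1.6 N + 0.4 N per mm, toward +y
- tab (a point): upright ribbed aluminium finger tab on the carriage, 10 mm thick along the gauge's y, 30 mm wide in x, 44 mm tall, top 78.5 mm above the worktop. This point: its middle, 56.5 mm above the worktop, on the gauging line, 71 mm to the +y side of the anvil jaw's face; axes as the gauge's
- carriage: the sliding aluminium carriage with the anvil jaw and the tab, up to 36 mm high apart from the jaw (44) and the tab. Origin and axes: the gauge's, shifted along y by its travel
- carriage_slide (a joint): travel of the anvil carriage, m: 0 fully open (anvil face at gauge y = +36 mm, tab centre at +107 mm), grows as it slides toward the plunger (gauge -y), up to 0.030. Stiff slide: about 10 N moves it, plus the spring; it stays where it is left. A plug pushed sideways against the anvil can shift it and spoil the zero
- master: steel master plug, upright, 74 mm tall: shank 32 mm in diameter from 18 to 54 mm up, tapering below to a 22 mm foot; straight grooved head 36 mm in diameter from 54 to 74 mm. Origin: centre of the foot, z up. About 0.22 kg. It starts loose on the gauge's bed between the open jaws, touching neither
- stopper: cork stopper, upright on the worktop, 74 mm tall: shank and tapered foot just as the master's; wooden cap 40 mm in diameter, straight from 54 to 68 mm, domed above. Origin: centre of the foot, z up. About 0.07 kg. Between zeroed jaws it wedges the plunger back about 3 mm, some 5 to 12 N downward; on the bed its origin is 12 mm above the worktop
- coaster: square dark slate coaster 92 x 92 x 8 mm, fixed to the worktop on the other side of the gauge from the stopper. Origin: centre of its underside; top 8 mm above
- jigger: bystander: steel double jigger, 44 mm across, 88 mm tall, origin under its centre
- opener: bystander: flat bottle opener, 45 x 154 x 11 mm, origin under its centre
- bar_spoon: bystander: long twisted bar spoon, 24 x 256 x 10 mm, origin under its centre

How it is judged (in metres and radians):
On the way, in this order (a step that is already met when the one before it is completed fails the run):
1. the gauge is zeroed on the master: master upright on the bed between the jaws, pointer in the grey band (0.65 to 1.15 rad), tab and master let go (value of joint pointer between 0.65 and 1.15 rad and z of master in the frame of gauge between 0.01 and 0.014 m and x of master in the frame of gauge between -0.012 and 0.012 m and y of master in the frame of gauge between -0.01 and 0.01 m and angle between master's own z axis and vertical below 0.06 rad and contact force between the fingers and master below 0.2 N and contact force between the fingers and carriage below 0.2 N), for 0.3 s.
2. the master stands upright on the coaster, let go (horizontal distance between master and coaster below 0.034 m and z of master in the frame of coaster between 0.005 and 0.011 m and angle between master's own z axis and vertical below 0.06 rad and contact force between the fingers and master below 0.2 N), for 0.2 s.
At the end, for the whole second after the job is handed in: Stopper upright (0.06 rad), foot within 2 mm of the bed, between the jaws (12 mm across, 10 mm along the gauging line), pointer within 0.36 rad of zero; master upright on the coaster, within 34 mm of its centre; both let go and at rest (all of step 2 and z of stopper in the frame of gauge between 0.01 and 0.014 m and x of stopper in the frame of gauge between -0.012 and 0.012 m and y of stopper in the frame of gauge between -0.01 and 0.01 m and angle between stopper's own z axis and vertical below 0.06 rad and contact force between the fingers and stopper below 0.2 N and value of joint pointer between 0.54 and 1.26 rad and linear speed of each of stopper, master below 0.01 m/s); the robot touches nothing.
It fails at once if the pointer is driven beyond 1.9 rad (plunger run to its stop) (value of joint pointer above 1.9 rad).
It fails at once if a plug is forced into the gauge: its contact forces on bed and jaws together exceed 60 N (contact force between any of master, stopper and gauge above 60 N).
It fails at once if the tab or carriage is touched once the master is out of the gauge (horizontal distance between master and gauge above 0.08 m and contact force between the fingers and carriage above 0.5 N).
It fails at once if a plug is tipped over (angle between any of master, stopper's own z axis and vertical above 0.7 rad).
It fails at once if the jigger, the opener or the bar spoon is moved more than 20 mm (distance of any of jigger, opener, bar_spoon from where it was at the start of the episode above 0.02 m).
It also fails if it takes over 72 s, if anything falls off the work surface, if the arm or the gripper's body presses on something with over 40 N, if the wrist force passes 120 N, or if a joint passes its speed limit or range.

## Working session

There is one attempt and no reset: what is moved stays moved. The work goes in short steps, Python scripts to look and compute and a tool call to move; the robot and the scene stay as the last step left them, time stands still between calls to the robot, and variables do not carry over. Pictures are saved under pics/ and viewed, and the job is handed in when it is done.

Besides the shell and the picture viewer there is one more tool, called after "Call:" as name([rows], argument=value, ...), one row to a line, values as JSON. arm_command: Moves the arm, as the interface text tells. Its arguments: {"type":"object","properties":{"plan":{"type":"array","items":{"type":"array","items":{"type":"array","items":{"type":"number"}}}},"newtons":{"type":"number"}},"required":["plan"]}

```bash
mkdir -p pics
cat > h.py <<'E'
import numpy as np, cv2, sys
from workcell import robot
def grab(n,save=None):
    f=robot.grab_frame(n)
    if save: cv2.imwrite('pics/'+save+'.png',cv2.cvtColor(f['img'],cv2.COLOR_RGB2BGR))
    np.savez('/tmp/'+n+'.npz',**f)
    return f
def load(n): return np.load('/tmp/'+n+'.npz')
def cloud(f):
    K=np.array(f['K']);d=np.array(f['dist']);h,w=f['range_z'].shape
    uv=np.stack(np.meshgrid(np.arange(w),np.arange(h)),-1).reshape(-1,1,2).astype(np.float64)
    n=cv2.undistortPoints(uv,K,d).reshape(-1,2)
    z=f['range_z'].reshape(-1,1)
    p=np.hstack([n*z,z]); T=np.array(f['cam_to_world'])
    return (p@T[:3,:3].T+T[:3,3]).reshape(h,w,3)
def ray(f,u,v,zw):
    n=cv2.undistortPoints(np.array([[[u,v]]],float),np.array(f['K']),np.array(f['dist'])).ravel()
    T=np.array(f['cam_to_world']); d=T[:3,:3]@np.array([n[0],n[1],1]); o=T[:3,3]
    return o+d*(zw-o[2])/d[2]
def proj(f,P):
    T=np.linalg.inv(np.array(f['cam_to_world'])); P=np.atleast_2d(P)@T[:3,:3].T+T[:3,3]
    return cv2.projectPoints(P.astype(float),np.zeros(3),np.zeros(3),np.array(f['K']),np.array(f['dist']))[0].reshape(-1,2)
E
python3 - <<'E'
from h import *
np.set_printoptions(precision=3,suppress=True)
for n in ('scene','side','wrist'):
    f=grab(n,n+'0'); print(n,np.array(f['cam_to_world']),np.array(f['K'])[0,0])
o=robot.get_obs()
for k in o: print(k,o[k])
E
```

```text
scene [[  -0.781   -0.343    0.521 -167.347]
 [  -0.624    0.46    -0.632  806.992]
 [  -0.023   -0.819   -0.573  832.402]
 [   0.       0.       0.       1.   ]] 519.8904395483423
side [[   0.098   -0.456    0.885 -357.525]
 [  -0.995   -0.026    0.096 -139.598]
 [  -0.021   -0.89    -0.456  510.061]
 [   0.       0.       0.       1.   ]] 401.70320153276145
wrist [[   0.233   -0.931   -0.28   198.934]
 [  -0.972   -0.224   -0.066 -516.283]
 [  -0.001    0.288   -0.958  373.181]
 [   0.       0.       0.       1.   ]] 286.3847106083817
t 0.15
qpos [-1.55   0.381  1.298 -0.     1.464 -0.215]
qd [-0.001 -0.003 -0.005 -0.    -0.002 -0.001]
joint_torque [  0.003 -44.862 -23.135  -0.      0.004  -0.   ]
eef_pos [ 128.479 -534.577  241.873]
orientation [[ 0.972  0.234 -0.   ]
 [ 0.234 -0.972  0.001]
 [ 0.    -0.001 -1.   ]]
force [ 0.236 -0.955  0.191]
ft_torque [ 0.058  0.035 -0.011]
opening 85.34471227605229
```

View pics/scene0.png

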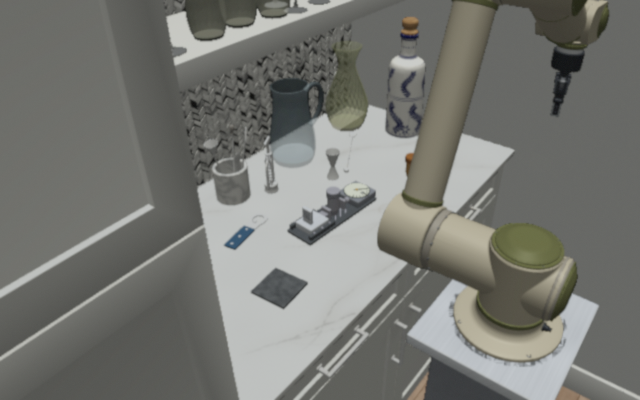

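View pics/side0.png

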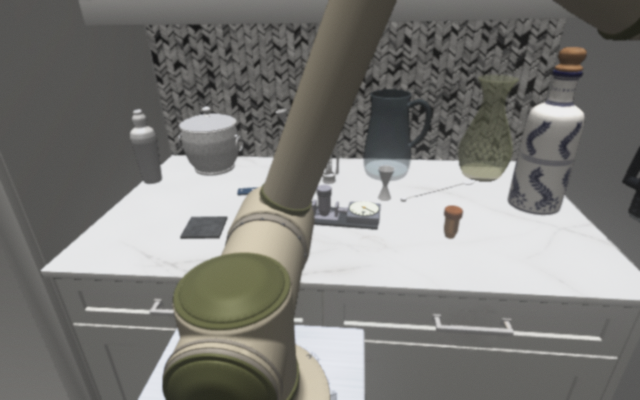

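View pics/wrist0.png

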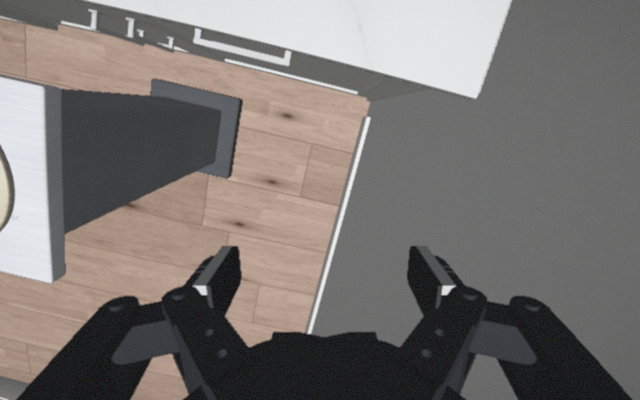

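The scene view shows the gauge at about (300–375, 185–238) with the dial at (357,190), tab at (308,215) and master at (333,198). The coaster is at (279,287), the stopper at (410,160), the jigger at (333,163), the opener at (245,230) and the spoon at (350,152).

Run:
```python
from h import *
np.set_printoptions(precision=1,suppress=True)
f=load('scene')
for nm,c in dict(sc=(210,140,250,170)).items():
    x,y,w,h=c; im=f['img'][y:y+h,x:x+w,::-1]
    cv2.imwrite('pics/crop_sc.png',cv2.resize(im,None,fx=3.2,fy=3.2,interpolation=cv2.INTER_CUBIC))
g=load('side'); im=g['img'][150:250,170:490,::-1]
cv2.imwrite('pics/crop_sd.png',cv2.resize(im,None,fx=2.5,fy=2.5,interpolation=cv2.INTER_CUBIC))
for F,pts in ((f,[(357,190),(308,215),(333,191),(279,287),(410,160),(333,163),(240,237),(350,152)]),(g,[(364,209),(325,190),(453,212),(204,227),(385,180)])):
    P=cloud(F)
    for u,v in pts: print(u,v,P[v,u])
```

```text
357 190 [ 499.7 -158.5   36.7]
308 215 [512.1  33.9  61.6]
333 191 [502.8 -55.9  88.2]
279 287 [438.9 226.2   9.3]
410 160 [ 442.8 -339.4   65.1]
333 163 [ 621.9 -210.7   53. ]
240 237 [638.9 152.9   6.5]
350 152 [ 672.7 -365.3    0.5]
364 209 [ 496.4 -163.    37.2]
325 190 [496.5 -69.2  85.7]
453 212 [ 429.7 -353.    73.2]
204 227 [434.2 217.1   9.8]
385 180 [ 617.4 -218.3   59.5]
```

View pics/crop_sc.png

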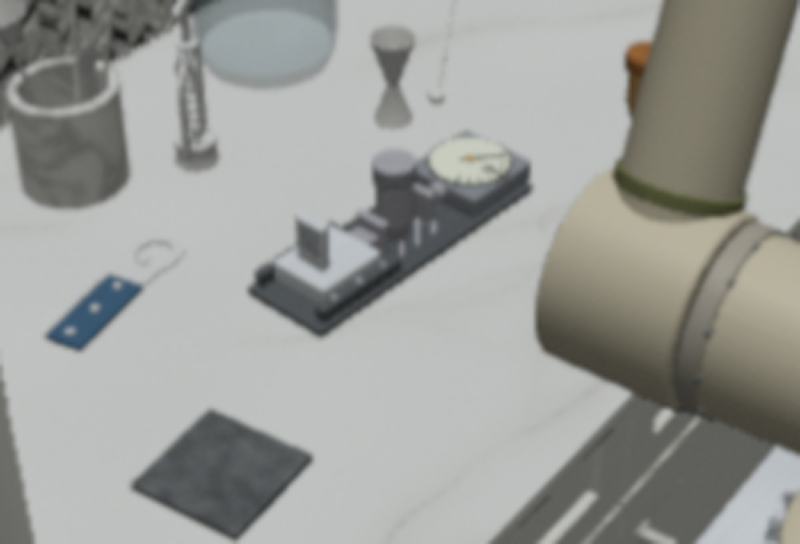

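View pics/crop_sd.png

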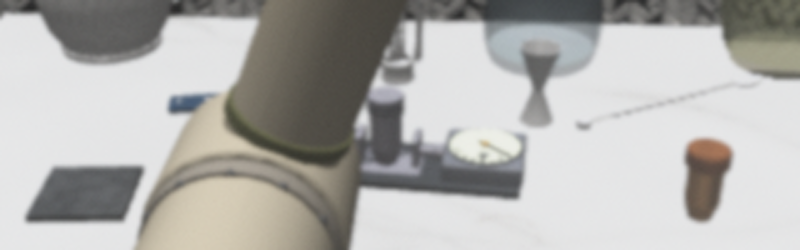

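Call:
arm_command([
  [[0, 0, -0.12, 42, -30, 0, 1], [0, 0, -0.24, 85, -61, 0, 1], [0, 0, -0.36, 128, -91, 0, 1], [0, 0, -0.48, 171, -122, 0, 1], [0, 0, -0.6, 214, -153, 0, 1], [0, 0, -0.72, 257, -184, 0, 1], [0, 0, -0.84, 300, -214, 0, 1], [0, 0, -0.96, 343, -245, 0, 1], [0, 0, -1.08, 386, -276, 0, 1], [0, 0, -1.2, 428, -306, 0, 1], [0, 0, -1.265, 468, -334, 0, 1], [0, 0, -1.265, 468, -334, 0, 1]],
])

```text
t: 1.65
eef_pos: [506.7, -98.4, 241.8]
orientation: [[0.065, 0.998, -0.0], [0.998, -0.065, 0.001], [0.001, -0.001, -1.0]]
force: [0.0, 0.2, 0.3]
opening: 85.6
```

Run:
```python
from h import *
np.set_printoptions(precision=3,suppress=True)
f=grab('wrist','w1');g=grab('scene','s1');g=grab('side','d1')
o=robot.get_obs();print(o['t'],o['eef_pos'],o['orientation'],o['qpos'])
```

```text
1.8 [ 505.057 -101.09   242.126] [[ 0.071  0.997 -0.001]
 [ 0.997 -0.071 -0.   ]
 [-0.    -0.001 -1.   ]] [-0.428  0.32   1.392 -0.     1.43  -0.357]
```

View pics/w1.png

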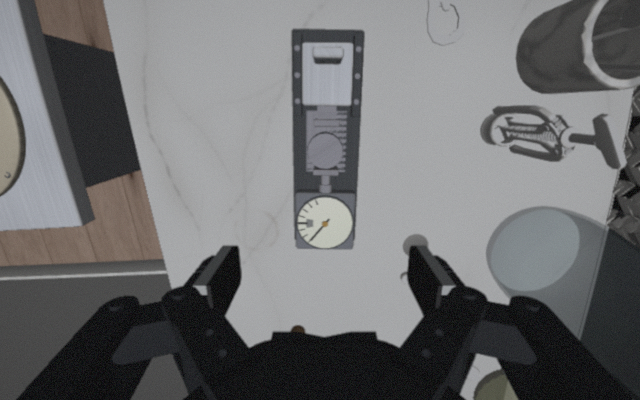

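View pics/s1.png

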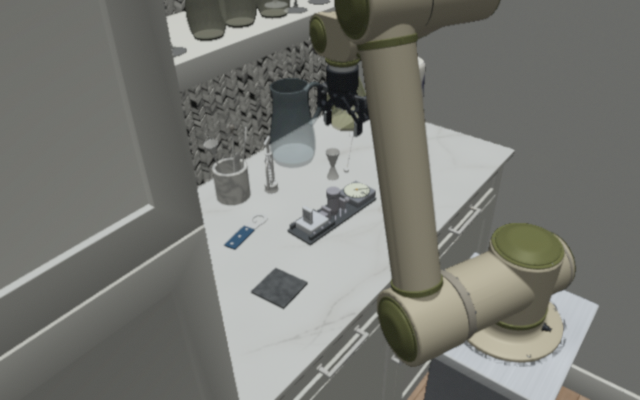

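View pics/d1.png

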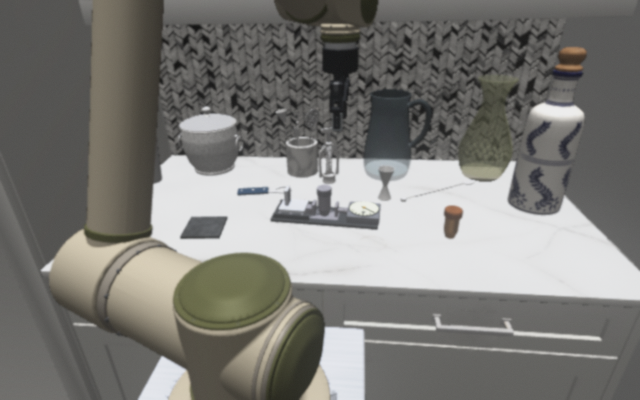

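The wrist view shows the whole gauge along column ~327: base from row 30 to 249, tab (328,55), master (325,150), dial (326,222). In the dial the pointer lies toward the lower left and the zero mark is on the left.

Run:
```python
from h import *
np.set_printoptions(precision=1,suppress=True)
f=load('wrist'); im=f['img'][20:255,280:375,::-1]
im=cv2.resize(im,None,fx=5,fy=5,interpolation=cv2.INTER_CUBIC)
cv2.imwrite('pics/w1a.png',im[:600]);cv2.imwrite('pics/w1b.png',im[590:])
for F in ('wrist','scene','side'):
    f=load(F);P=cloud(f).reshape(-1,3);C=f['img'].reshape(-1,3)
    def s(lo,hi):
        m=np.all((P>lo)&(P<hi),1);return P[m]
    for nm,lo,hi in (('mastertop',(450,-110,80),(560,-30,100)),('tabtop',(450,0,70),(560,80,90)),('dial',(440,-210,30),(560,-120,45)),('stoppertop',(380,-420,60),(500,-290,90)),('coaster',(370,150,5),(500,300,14))):
        q=s(lo,hi); print(F,nm,len(q), q.mean(0) if len(q) else '', np.percentile(q,[3,97],axis=0).ravel() if len(q) else '')
```

```text
wrist mastertop 1010 [508.6 -62.1  85.7] [493.2 -77.8  84.  524.  -46.8  87.1]
wrist tabtop 377 [517.5  28.8  76.9] [503.8  24.1  70.7 531.2  33.8  79.5]
wrist dial 3309 [ 502.2 -156.9   35.6] [ 466.9 -194.2   31.8  537.2 -122.9   37.9]
wrist stoppertop 0  
wrist coaster 0  
scene mastertop 114 [507.5 -59.6  85.7] [491.8 -77.5  80.8 523.5 -44.6  89.3]
scene tabtop 51 [515.8  32.2  76.1] [502.4  27.1  71.1 530.5  36.4  80.7]
scene dial 452 [ 498.6 -155.9   35.9] [ 464.9 -192.5   30.7  535.9 -123.4   39.7]
scene stoppertop 0  
scene coaster 1220 [440.3 225.3   8.1] [397.3 180.5   5.4 484.9 268.3  11. ]
side mastertop 108 [505.1 -65.   85.5] [492.1 -80.5  80.6 521.5 -49.5  87.8]
side tabtop 39 [512.8  26.8  76. ] [502.3  22.7  70.6 528.9  32.   79.5]
side dial 533 [ 495.2 -161.    36.1] [ 464.7 -197.6   31.3  535.7 -124.6   39.1]
side stoppertop 202 [ 439.3 -356.2   70.1] [ 428.  -373.9   60.7  459.5 -339.8   75.3]
side coaster 815 [439.2 219.2   8.9] [396.6 175.5   6.3 486.8 262.4  10.7]
```

View pics/w1a.png

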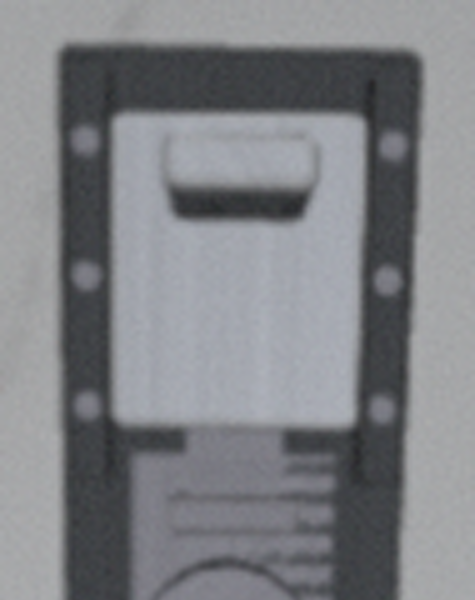

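View pics/w1b.png

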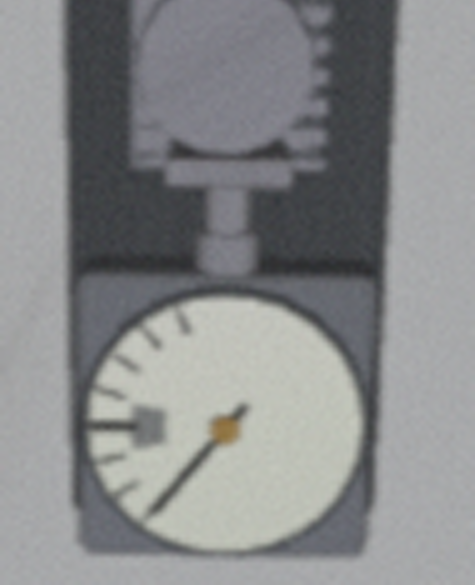

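Run:
```python
from h import *
np.set_printoptions(precision=1,suppress=True)
f=load('wrist')
a=lambda x,y:(280+x/5,20+y/5); b=lambda x,y:(280+x/5,20+(590+y)/5)
for nm,p,z in (('baseTL',a(62,48),10),('baseTR',a(418,52),10),('baseL2',b(78,530),10),('baseL3',b(66,100),10),('baseR3',b(396,100),10),
  ('tabTL',a(168,134),78.5),('tabTR',a(318,138),78.5),('tabBL',a(166,186),78.5),('tabBR',a(314,190),78.5),
  ('plungerL',b(166,160),44),('plungerR',b(293,163),44),('dialc',b(225,430),37),('zero mark',b(90,425),37),('dialR',b(362,428),37),
  ('anvilL',a(187,428),44),('carrFrontL',a(120,428),36)):
    print(nm,ray(f,*p,z))
```

```text
baseTL [480.6  67.8  10. ]
baseTR [561.6  61.6  10. ]
baseL2 [ 459.4 -199.4   10. ]
baseL3 [467.7 -79.2  10. ]
baseR3 [551.6 -84.8  10. ]
tabTL [504.8  34.5  78.5]
tabTR [532.8  31.9  78.5]
tabBL [503.7  25.5  78.5]
tabBR [531.6  22.9  78.5]
plungerL [493.7 -89.7  44. ]
plungerR [523.3 -92.3  44. ]
dialc [ 502.9 -161.1   37. ]
zero mark [ 469.  -157.5   37. ]
dialR [ 537.5 -162.8   37. ]
anvilL [503.8 -18.1  44. ]
carrFrontL [488.5 -17.   36. ]
```

Call:
arm_command([
  [[0, 0, 0.009, 52, 2, 0, 0], [0, 0, 0.009, 104, 4, 10, 0], [0, 0, 0.009, 150, 4, 40, 0], [0, 0, 0.009, 156, 4, 90, 0], [0, 0, 0.009, 156, 4, 140, 0], [0, 0, 0.009, 156, 4, 170, 0], [0, 0, 0.009, 156, 4, 183, 0], [0, 0, 0.009, 156, 4, 183, 0]],
])

```text
t: 2.8
eef_pos: [520.4, 53.9, 59.4]
orientation: [[0.08, 0.997, -0.0], [0.997, -0.08, -0.0], [-0.0, -0.0, -1.0]]
force: [0.4, 0.0, 1.1]
opening: -0.2
```

Run:
```python
from h import *
np.set_printoptions(precision=3,suppress=True)
f=grab('wrist','w2');g=grab('scene','s2');d=grab('side','d2')
a=cv2.resize(g['img'][170:250,280:390,::-1],None,fx=4,fy=4,interpolation=cv2.INTER_CUBIC)
b=cv2.resize(d['img'][180:235,260:390,::-1],None,fx=4,fy=4,interpolation=cv2.INTER_CUBIC)
c=np.zeros((560,640,3),np.uint8);c[:320,:440]=a;c[330:550,:520]=b;cv2.imwrite('pics/c2.png',c)
o=robot.get_obs();print(o['t'],o['eef_pos'],o['orientation'],o['force'],o['opening'])
```

```text
2.95 [521.08   54.327  60.613] [[ 0.079  0.997  0.002]
 [ 0.997 -0.079 -0.   ]
 [-0.     0.002 -1.   ]] [-0.708 -0.317  0.51 ] -0.24334176149266395
```

View pics/w2.png

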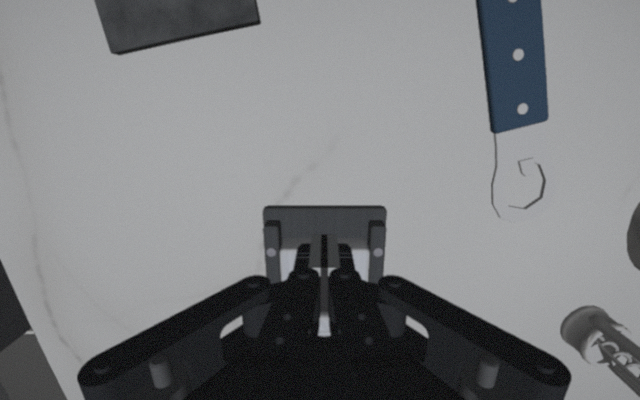

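View pics/c2.png

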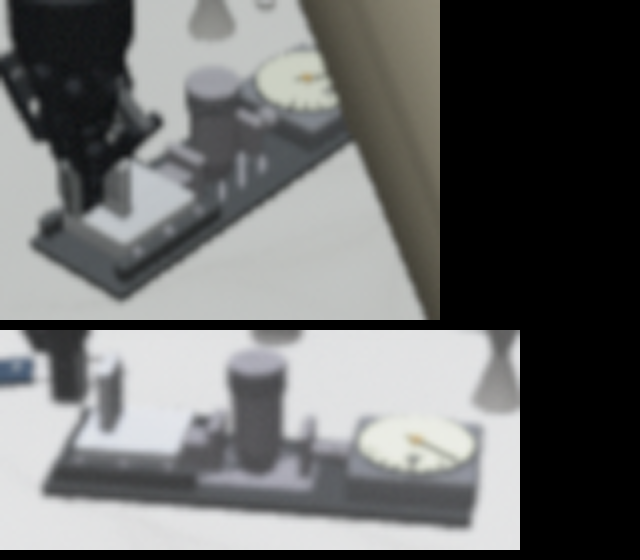

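Call:
arm_command([
  [[0, 0, 0, -6, 0, 0, 0], [0, 0, 0, -10, 0, 0, 0], [0, 0, 0, -13, 0, 0, 0], [0, 0, 0, -16, 0, 0, 0], [0, 0, 0, -19, 0, 0, 0], [0, 0, 0, -22, 0, 0, 0], [0, 0, 0, -24, 0, 0, 0], [0, 0, 0, -26, 0, 0, 0], [0, 0, 0, -26, 0, 0, 0]],
])

```text
t: 4.08
eef_pos: [518.7, 30.2, 59.9]
orientation: [[0.079, 0.997, 0.002], [0.997, -0.079, 0.003], [0.003, 0.001, -1.0]]
force: [0.2, 11.7, 3.9]
opening: 0.2
```

```bash
cat > look.py <<'E'
from h import *
np.set_printoptions(precision=3,suppress=True)
n=sys.argv[1]
d=grab('side','d'+n)
b=cv2.resize(d['img'][180:235,260:390,::-1],None,fx=6,fy=6,interpolation=cv2.INTER_CUBIC)
cv2.imwrite('pics/c%s.png'%n,b)
o=robot.get_obs();p=o['eef_pos'];print(o['t'],p,o['force'],'gy',(p[0]-509.6)*.08+(p[1]+78)*.9968)
E
python3 look.py 3
```

```text
4.125 [518.66   30.166  59.888] [ 1.857 11.056  3.564] gy 108.54491227124652
```

View pics/c3.png

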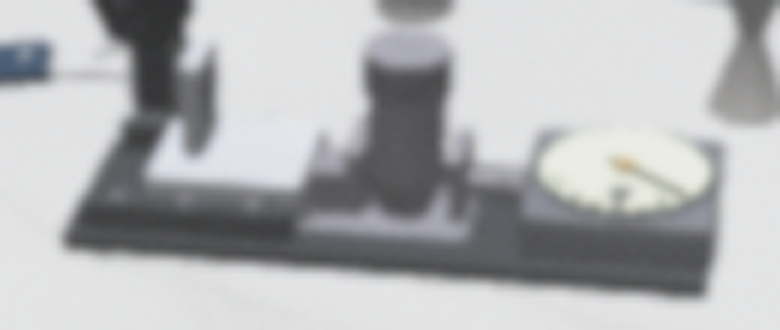

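Call:
arm_command([
  [[0, 0, 0, -2, 0, 0, 0], [0, 0, 0, -4, 0, 0, 0], [0, 0, 0, -4, 0, 0, 0]],
])

```text
t: 4.5
eef_pos: [518.4, 26.3, 59.9]
orientation: [[0.079, 0.997, 0.002], [0.997, -0.079, 0.003], [0.003, 0.001, -1.0]]
force: [0.7, 12.2, 2.8]
opening: -0.3
```

```bash
python3 look.py 4
```

```text
4.55 [518.379  26.342  59.898] [ 2.081 12.91   3.456] gy 104.71000628010141
```

View pics/c4.png

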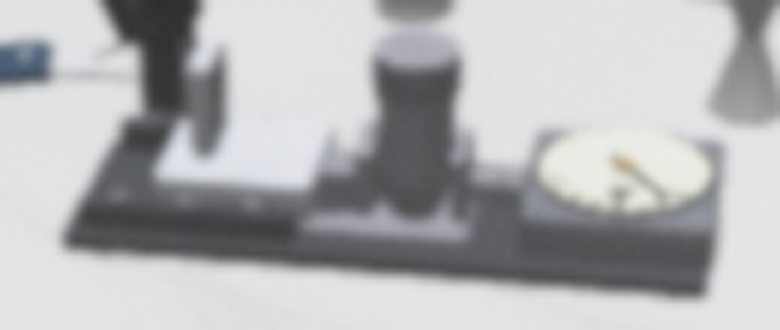

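```bash
cat > ang.py <<'E'
from h import *
f=load('side')
def A(c,p):
    a=ray(f,260+c[0]/6,180+c[1]/6,37);b=ray(f,260+p[0]/6,180+p[1]/6,37)
    d=b-a; gx=d[0]*.9968-d[1]*.08; gy=d[0]*.08+d[1]*.9968
    return 0.9-np.arctan2(-gy,-gx)  # zero mark at -x ; pointer at free lies toward -y
v=list(map(float,sys.argv[1:]))
print(A(v[:2],v[2:4]))
E
python3 ang.py 624 164 690 192; python3 ang.py 622 162 668 200; python3 ang.py 622 162 619 212
```

```text
-0.05595412582526038
0.2866597140853884
0.8565024304578774
```

Call:
arm_command([
  [[0, 0, 0, -1, 0, 0, 0], [0, 0, 0, -2, 0, 0, 0], [0, 0, 0, -2, 0, 0, 0]],
])

```text
t: 4.92
eef_pos: [518.2, 24.7, 59.9]
orientation: [[0.079, 0.997, 0.002], [0.997, -0.079, 0.004], [0.004, 0.001, -1.0]]
force: [2.0, 14.8, 3.8]
opening: 0.0
```

```bash
python3 look.py 5
```

```text
4.975 [518.211  24.663  59.9  ] [ 1.804 14.319  3.791] gy 103.02344679365503
```

View pics/c5.png

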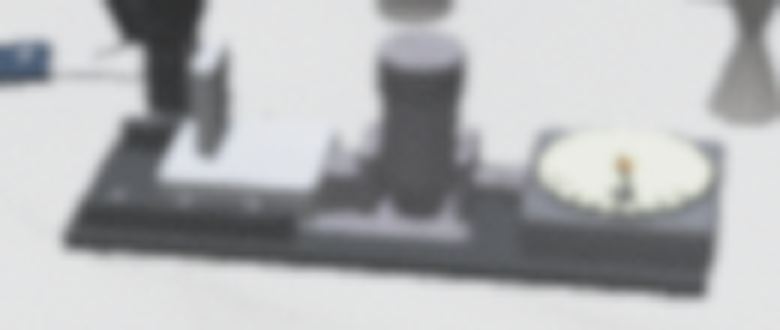

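Call:
arm_command([
  [[0, 0, 0, 4, 0, 0, 0], [0, 0, 0, 12, 0, 0, 0], [0, 0, 0, 18, 0, -20, 0], [0, 0, 0, 18, 0, -80, 0], [0, 0, 0, 0, 0, -130, 0.8], [0, 0, 0, -40, 0, -170, 0.8], [0, 0, 0, -90, 0, -185, 0.8], [0, 0, 0, -126, 0, -185, 0.8], [0, 0, 0, -126, 0, -185, 0.8]],
])

```text
t: 6.1
eef_pos: [507.7, -104.7, 244.2]
orientation: [[0.082, 0.997, -0.0], [0.997, -0.082, -0.0], [-0.0, -0.0, -1.0]]
force: [0.1, 0.2, -0.0]
opening: 68.4
```

Run:
```python
from h import *
np.set_printoptions(precision=3,suppress=True)
f=grab('wrist','w6')
im=f['img'][20:255,280:375,::-1]
im=cv2.resize(im,None,fx=5,fy=5,interpolation=cv2.INTER_CUBIC)
cv2.imwrite('pics/w6b.png',im[575:])
P=cloud(f).reshape(-1,3)
for nm,lo,hi in (('mastertop',(450,-125,80),(560,-30,100)),('tabtop',(450,-20,74),(560,80,84))):
    q=P[np.all((P>lo)&(P<hi),1)]; print(nm,len(q),q.mean(0),np.percentile(q,[2,98],axis=0))
o=robot.get_obs();print(o['t'],o['eef_pos'],o['orientation'],o['opening'])
```

```text
mastertop 975 [507.47  -76.619  85.717] [[491.395 -92.879  81.078]
 [523.264 -60.599  87.409]]
tabtop 358 [515.778   9.685  77.448] [[501.682   4.574  74.534]
 [529.805  15.16   79.318]]
6.15 [ 507.736 -103.325  244.142] [[ 0.081  0.997 -0.   ]
 [ 0.997 -0.081  0.   ]
 [ 0.    -0.    -1.   ]] 68.32256821629421
```

View pics/w6b.png

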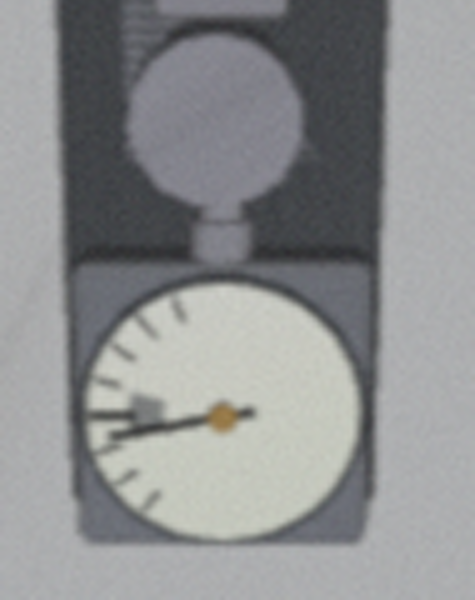

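View pics/w6.png

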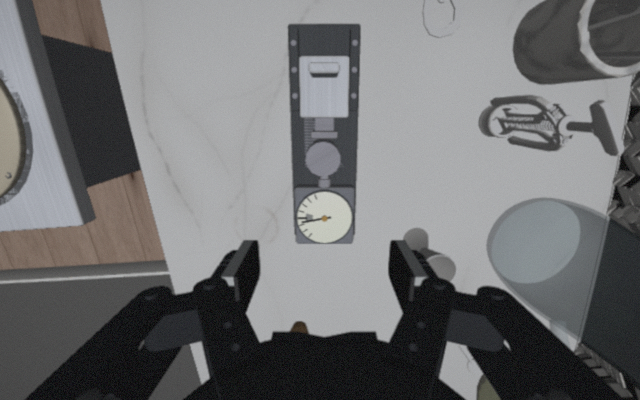

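```bash
cat > wang.py <<'E'
from h import *
def wang(f,c,p):
    a=ray(f,*c,38);b=ray(f,*p,38);d=b-a
    gx=d[0]*.9968-d[1]*.08; gy=d[0]*.08+d[1]*.9968
    return 0.9-np.arctan2(-gy,-gx)
if __name__=='__main__':
    f=load('wrist');q=lambda x,y:(280+x/5,20+(575+y)/5)
    print(wang(f,q(222,417),q(110,437)),wang(f,q(222,417),q(88,414)),wang(f,q(222,417),q(149,431)),wang(f,q(222,417),q(149,395)))
    im=f['img'][205:232,292:358,::-1];cv2.imwrite('pics/dial6.png',cv2.resize(im,None,fx=12,fy=12,interpolation=cv2.INTER_CUBIC))
E
python3 wang.py
```

```text
0.7136152275359331 0.9262214679786951 0.7001058256476471 1.2141754980355475
```

View pics/dial6.png

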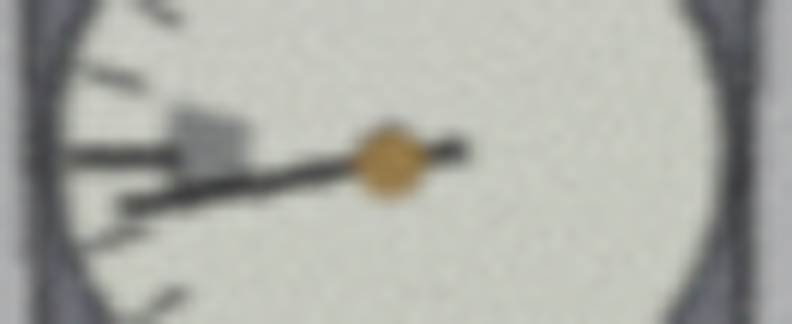

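Call:
arm_command([
  [[0, 0, 0, 50, 0, 0, 0], [0, 0, 0, 100, 0, 0, 0], [0, 0, 0, 144, 0, 20, 0], [0, 0, 0, 144, 0, 75, 0], [0, 0, 0, 144, 0, 130, 0], [0, 0, 0, 144, 0, 170, 0], [0, 0, 0, 144, 0, 185, 0], [0, 0, 0, 136, 0, 185, 0], [0, 0, 0, 129, 0, 185, 0], [0, 0, 0, 126.5, 0, 185, 0], [0, 0, 0, 125.3, 0, 185, 0], [0, 0, 0, 125.3, 0, 185, 0]],
])

```text
t: 7.65
eef_pos: [518.3, 23.8, 60.3]
orientation: [[0.08, 0.997, 0.003], [0.997, -0.08, 0.003], [0.003, 0.002, -1.0]]
force: [3.8, 13.8, -1.5]
opening: 0.1
```

```bash
python3 look.py 7
```

```text
7.7 [518.366  23.767  60.276] [ 2.02  12.329 -2.59 ] gy 102.14237632343328
```

View pics/c7.png

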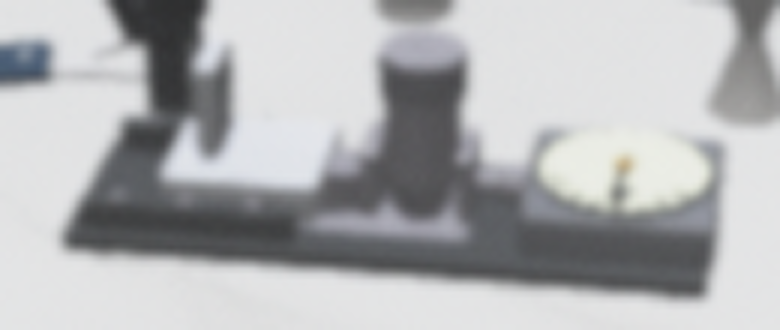

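Call:
arm_command([
  [[0, 0, 0, 4, 0, 0, 0], [0, 0, 0, 12, 0, 0, 0], [0, 0, 0, 18, 0, -20, 0], [0, 0, 0, 18, 0, -80, 0], [0, 0, 0, 0, 0, -130, 0.7], [0, 0, 0, -40, 0, -170, 0.7], [0, 0, 0, -90, 0, -185, 0.7], [0, 0, 0, -126, 0, -185, 0.7], [0, 0, 0, -126, 0, -185, 0.7]],
])

```text
t: 8.82
eef_pos: [507.7, -105.3, 244.6]
orientation: [[0.082, 0.997, 0.0], [0.997, -0.082, -0.001], [-0.001, 0.0, -1.0]]
force: [0.0, 0.4, 0.2]
opening: 59.9
```

Run:
```python
from h import *
np.set_printoptions(precision=3,suppress=True)
f=grab('wrist','w8')
im=f['img'][205:232,292:358,::-1];cv2.imwrite('pics/dial8.png',cv2.resize(im,None,fx=12,fy=12,interpolation=cv2.INTER_CUBIC))
P=cloud(f).reshape(-1,3)
for nm,lo,hi in (('mastertop',(450,-125,80),(560,-30,100)),('tabtop',(450,-20,74),(560,80,84))):
    q=P[np.all((P>lo)&(P<hi),1)]; print(nm,len(q),q.mean(0),np.percentile(q,[2,98],axis=0))
o=robot.get_obs();print(o['t'],o['eef_pos'],o['orientation'],o['opening'])
```

```text
mastertop 976 [507.424 -77.398  85.712] [[491.319 -93.843  81.509]
 [523.247 -61.448  87.246]]
tabtop 332 [515.522   8.584  77.664] [[501.598   3.722  75.153]
 [529.685  13.636  79.456]]
8.875 [ 507.689 -103.975  244.437] [[ 0.081  0.997  0.   ]
 [ 0.997 -0.081  0.   ]
 [ 0.     0.    -1.   ]] 60.11048573031414
```

View pics/dial8.png

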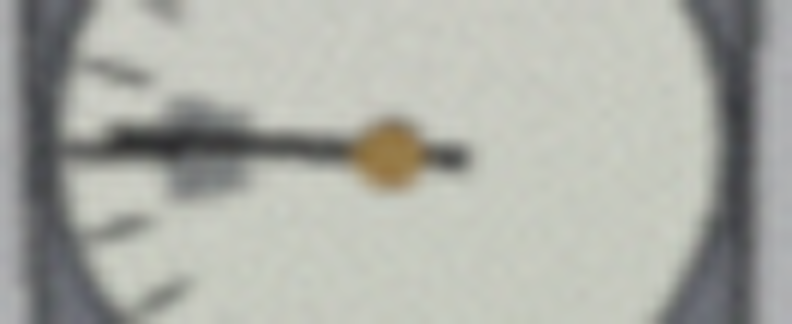

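Call:
arm_command([
  [[0, 0, 0, 26.5, -2.4, 40, 0.7], [0, 0, 0, 26.5, -2.4, 95, 0.7], [0, 0, 0, 26.5, -2.4, 140, 0.7], [0, 0, 0, 26.5, -2.4, 165, 0.7], [0, 0, 0, 26.5, -2.4, 175, 0.7], [0, 0, 0, 26.5, -2.4, 175, 0.7], [0, 0, 0, 26.5, -2.4, 175, 0.3], [0, 0, 0, 26.5, -2.4, 175, 0.3], [0, 0, 0, 26.5, -2.4, 175, 0.3], [0, 0, 0, 26.5, -2.4, 175, 0.3], [0, 0, 0, 26.5, -2.4, 175, 0.3]],
], newtons=40)

```text
t: 10.25
eef_pos: [508.3, -77.0, 70.6]
orientation: [[0.079, 0.997, 0.003], [0.997, -0.079, -0.001], [-0.0, 0.003, -1.0]]
force: [-0.8, 2.4, 6.9]
opening: 35.0
```

```bash
python3 look.py 9
```

```text
10.3 [508.268 -77.016  70.561] [-0.188  1.987  7.365] gy 0.874313266931013
```

View pics/d9.png

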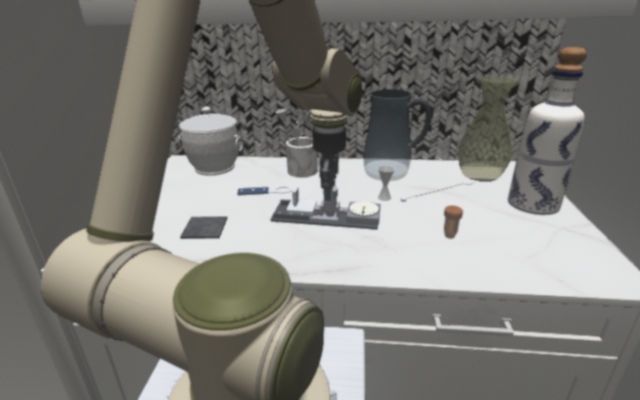

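Call:
arm_command([
  [[0, 0, 0, 0, 0, -10, 0.3], [0, 0, 0, 0, 0, -35, 0.3], [0, 0, 0, 0, 0, -75, 0.3], [0, 0, 0, 5, -2, -95, 0.3], [0, 0, 0, 40, -13, -95, 0.3], [0, 0, 0, 90, -28, -95, 0.3], [0, 0, 0, 145, -46, -95, 0.3], [0, 0, 0, 200, -63, -95, 0.3], [0, 0, 0, 250, -79, -90, 0.3], [0, 0, 0, 280, -88, -65, 0.3], [0, 0, 0, 293, -92, -35, 0.3], [0, 0, 0, 293, -92, -15, 0.3]],
])

```text
t: 11.8
eef_pos: [438.1, 223.3, 83.6]
orientation: [[0.077, 0.997, -0.001], [0.997, -0.077, -0.0], [-0.0, -0.001, -1.0]]
force: [0.2, -0.4, -2.3]
opening: 34.6
```

Run:
```python
from h import *
np.set_printoptions(precision=2,suppress=True)
f=grab('side','d10');g=grab('scene','s10')
cv2.imwrite('pics/c10.png',np.vstack([cv2.resize(g['img'][190:330,230:400,::-1],(600,494)*1),cv2.resize(f['img'][150:260,150:400,::-1],(600,264))])[:,:])
w=grab('wrist','w10')
o=robot.get_obs();print(o['t'],o['eef_pos'],o['force'],o['opening'])
```

```text
11.95 [438.62 222.32  84.29] [ 0.12 -0.2  -2.09] 34.640693388748026
```

View pics/c10.png

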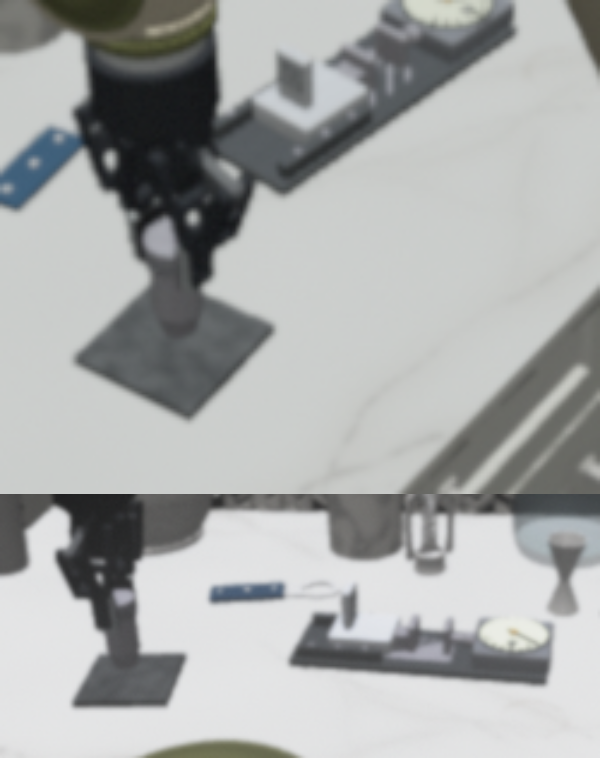

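View pics/w10.png

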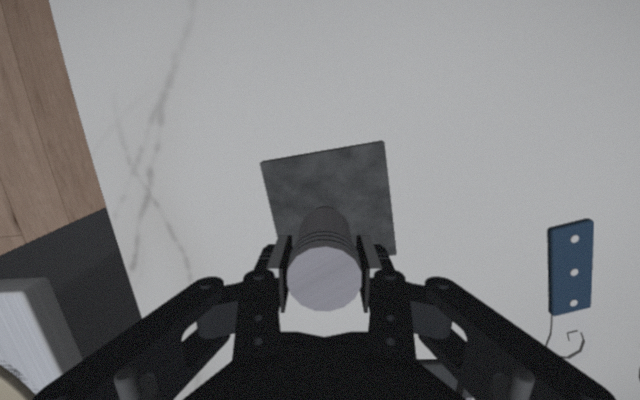

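Run:
```python
from h import *
np.set_printoptions(precision=1,suppress=True)
c=np.array([438.6,222.3]); 
for n in ('wrist','scene','side'):
    f=load(n); 
    print(n,proj(f,[[*c,85+15],[*c,71+7.],[*c,25]]))
    im=f['img'][:,:,::-1].copy()
    for z,r in ((99,18),(80,18),(79,16),(43,16),(25.5,11)):
        t=np.linspace(0,6.28,60);q=proj(f,np.stack([c[0]+r*np.cos(t),c[1]+r*np.sin(t),0*t+z],1))
        cv2.polylines(im,[np.int32(q*16)],True,(0,255,0),1,shift=4)
    u,v=proj(f,[[*c,60]])[0]; k=1 if n=='wrist' else 1
    s=im[int(v)-60:int(v)+60,int(u)-60:int(u)+60]; cv2.imwrite('/tmp/'+n+'o.png',cv2.resize(s,(390,390),interpolation=cv2.INTER_CUBIC))
cv2.imwrite('pics/o10.png',np.hstack([cv2.imread('/tmp/wristo.png'),cv2.imread('/tmp/sceneo.png')]))
```

```text
wrist [[327.3 279.9]
 [327.  256.5]
 [326.6 220. ]]
scene [[277.3 255.5]
 [278.1 263.2]
 [279.8 281. ]]
side [[196.7 192.4]
 [198.2 200.9]
 [201.6 220.5]]
```

View pics/o10.png

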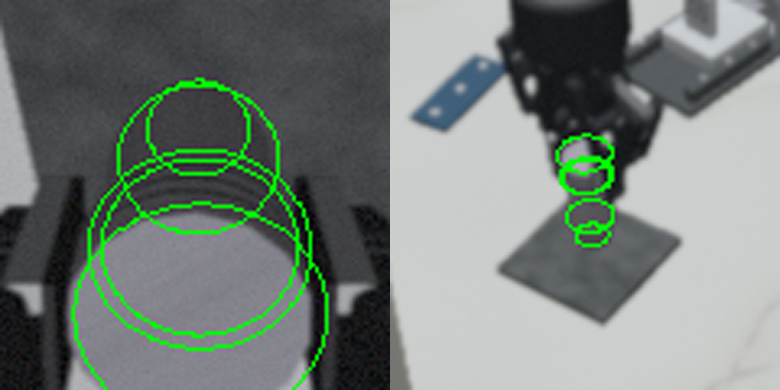

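Call:
arm_command([
  [[0, 0, 0, 0, 0, 8, 0.3], [0, 0, 0, 0, 0, 13, 0.3], [0, 0, 0, 0, 0, 16, 0.3], [0, 0, 0, 0, 0, 17.5, 0.3], [0, 0, 0, 0, 0, 17.5, 0.3]],
])

```text
t: 12.58
eef_pos: [439.1, 222.4, 66.9]
orientation: [[0.079, 0.997, 0.0], [0.997, -0.079, 0.0], [0.0, 0.0, -1.0]]
force: [0.5, 0.7, -2.8]
opening: 34.8
```

Call:
arm_command([
  [[0, 0, 0, 0, 0, 0.7, 0.3], [0, 0, 0, 0, 0, 1.4, 0.3], [0, 0, 0, 0, 0, 1.4, 0.3]],
])

```text
t: 12.95
eef_pos: [439.2, 222.7, 66.7]
orientation: [[0.079, 0.997, 0.002], [0.997, -0.079, 0.001], [0.001, 0.001, -1.0]]
force: [-3.4, 1.1, 12.5]
opening: 35.0
```

Call:
arm_command([
  [[0, 0, 0, 0, 0, -0.7, 0.3], [0, 0, 0, 0, 0, -0.7, 0.7], [0, 0, 0, 0, 0, -0.7, 0.7], [0, 0, 0, 0, 0, -0.7, 0.7], [0, 0, 0, 0, 0, -0.7, 0.7], [0, 0, 0, 0, 0, -25, 0.7], [0, 0, 0, 0, 0, -70, 0.7], [0, 0, 0, 0, 0, -120, 0.7], [0, 0, 0, -20, 0, -160, 0.7], [0, 0, 0, -20, 0, -160, 0.7]],
])

```text
t: 14.2
eef_pos: [438.3, 202.0, 228.0]
orientation: [[0.08, 0.997, 0.006], [0.997, -0.08, 0.001], [0.001, 0.006, -1.0]]
force: [0.1, -0.6, -0.4]
opening: 59.8
```

Run:
```python
from h import *
np.set_printoptions(precision=3,suppress=True)
w=grab('wrist','w11');f=grab('side');P=cloud(w).reshape(-1,3)
q=P[np.all((P>(380,150,70))&(P<(500,290,90)),1)];print(len(q),q.mean(0),np.percentile(q,[2,98],axis=0))
P=cloud(f).reshape(-1,3)
q=P[np.all((P>(380,-420,55))&(P<(500,-290,90)),1)];print(len(q),q.mean(0),np.percentile(q,[2,98],axis=0))
cv2.imwrite('pics/c11.png',cv2.resize(f['img'][170:250,170:490,::-1],None,fx=2.5,fy=2.5,interpolation=cv2.INTER_CUBIC))
o=robot.get_obs();print(o['t'],o['eef_pos'],o['qpos'])
```

```text
1065 [438.404 223.914  81.596] [[422.599 207.012  75.769]
 [454.508 240.082  83.376]]
236 [ 438.204 -356.041   68.43 ] [[ 427.167 -374.256   55.845]
 [ 460.143 -339.673   75.962]]
14.3 [437.171 202.433 224.97 ] [0.187 0.276 1.509 0.    1.357 0.267]
```

View pics/w11.png

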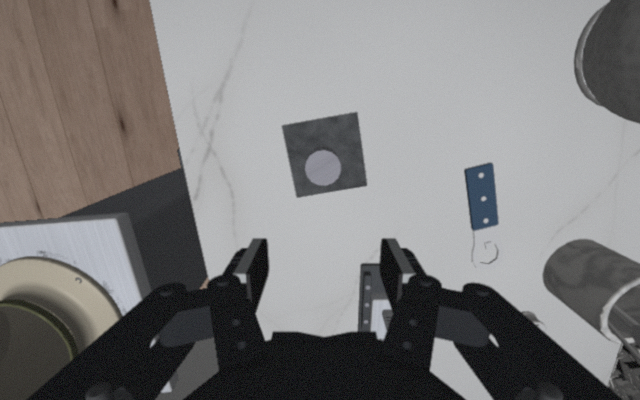

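View pics/c11.png

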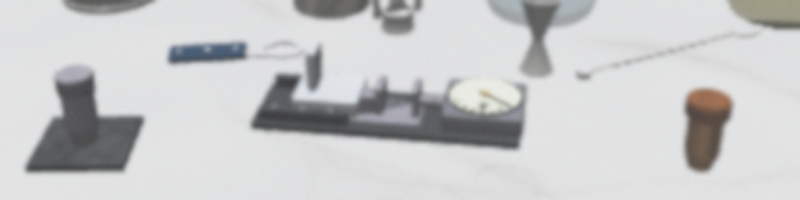

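Call:
arm_command([
  [[0, 0, 0, -50, 5, -15, 0.75], [0, 0, 0, -105, 10, -15, 0.75], [0, 0, 0, -160, 15, -15, 0.75], [0, 0, 0, -215, 20, -15, 0.75], [0, 0, 0, -270, 25, -15, 0.75], [0, 0, 0, -325, 30, -15, 0.75], [0, 0, 0, -380, 36, -15, 0.75], [0, 0, 0, -435, 41, -15, 0.75], [0, 0, 0, -490, 46, -15, 0.75], [0, 0, 0, -545, 51, -15, 0.75], [0, 0, 0, -595, 56, -15, 0.75], [0, 0, 0, -595, 56, -15, 0.75]],
])

```text
t: 15.8
eef_pos: [445.8, -397.6, 237.4]
orientation: [[0.082, 0.997, -0.002], [0.997, -0.082, 0.003], [0.003, -0.003, -1.0]]
force: [-0.7, 0.7, -0.7]
opening: 63.6
```

Run:
```python
from h import *
np.set_printoptions(precision=3,suppress=True)
w=grab('wrist','w12');P=cloud(w).reshape(-1,3)
for zl,zh in ((55,80),(70,80)):
    q=P[np.all((P>(380,-420,zl))&(P<(520,-290,zh)),1)];print(len(q),q.mean(0),np.percentile(q,[2,98],axis=0))
o=robot.get_obs();print(o['t'],o['eef_pos'],o['orientation'],o['opening'])
```

```text
1156 [ 446.517 -354.617   72.427] [[ 428.915 -372.797   68.139]
 [ 464.074 -337.174   74.745]]
1068 [ 446.49  -355.182   72.82 ] [[ 429.601 -372.68    70.403]
 [ 463.283 -338.385   74.76 ]]
15.85 [ 446.019 -395.68   237.881] [[ 0.08   0.997 -0.002]
 [ 0.997 -0.08   0.003]
 [ 0.003 -0.003 -1.   ]] 63.82933902644558
```

View pics/w12.png

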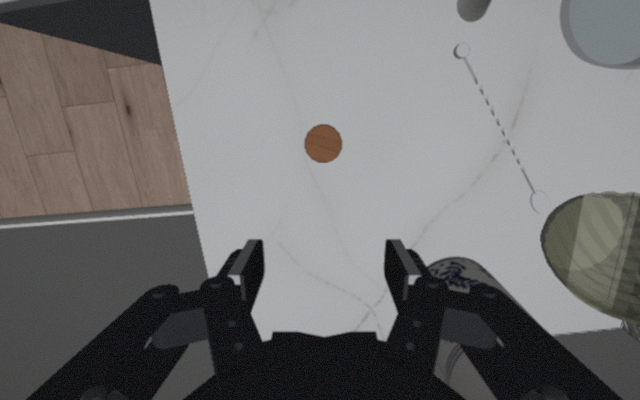

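Call:
arm_command([
  [[0, 0, 0, 25, -2, 35, 0.75], [0, 0, 0, 40.6, -2.8, 85, 0.75], [0, 0, 0, 40.6, -2.8, 135, 0.75], [0, 0, 0, 40.6, -2.8, 170, 0.75], [0, 0, 0, 40.6, -2.8, 184, 0.75], [0, 0, 0, 40.6, -2.8, 184, 0.75], [0, 0, 0, 40.6, -2.8, 184, 0.75], [0, 0, 0, 40.6, -2.8, 184, 0.35], [0, 0, 0, 40.6, -2.8, 184, 0.35], [0, 0, 0, 40.6, -2.8, 184, 0.35], [0, 0, 0, 40.6, -2.8, 184, 0.35], [0, 0, 0, 40.6, -2.8, 184, 0.35]],
], newtons=50)

```text
t: 17.35
eef_pos: [447.0, -354.9, 57.7]
orientation: [[0.079, 0.997, 0.001], [0.997, -0.079, -0.002], [-0.002, 0.001, -1.0]]
force: [0.2, 0.4, 5.7]
opening: 38.8
```

Run:
```python
from h import *
np.set_printoptions(precision=3,suppress=True)
w=grab('wrist','w13');s=grab('side','d13')
cv2.imwrite('pics/c13.png',cv2.resize(s['img'][150:250,400:520,::-1],None,fx=5,fy=5,interpolation=cv2.INTER_CUBIC))
o=robot.get_obs();print(o['t'],o['eef_pos'],o['orientation'],o['opening'],o['force'])
```

```text
17.45 [ 447.006 -354.873   57.694] [[ 0.079  0.997  0.001]
 [ 0.997 -0.079 -0.002]
 [-0.002  0.001 -1.   ]] 38.01201206834451 [-0.581  0.999  5.668]
```

View pics/c13.png

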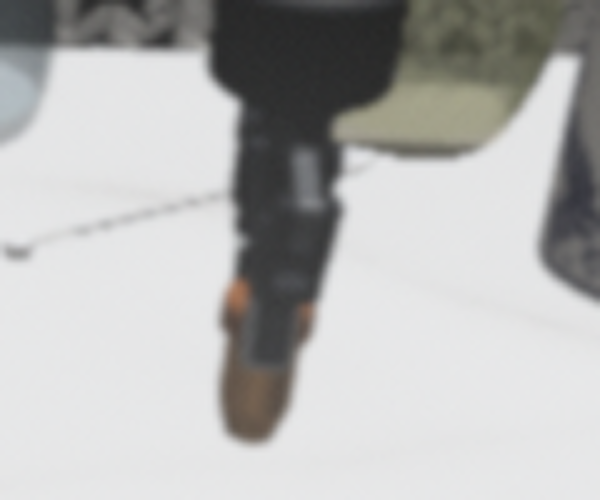

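View pics/w13.png

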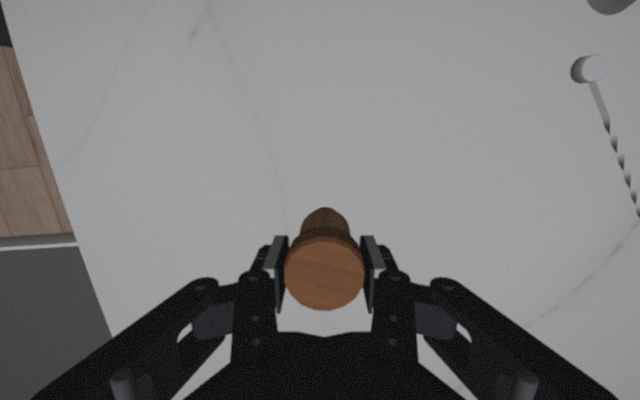

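Call:
arm_command([
  [[0, 0, 0, 0, 0, -20, 0.35], [0, 0, 0, 0, 0, -60, 0.35], [0, 0, 0, 10, 1, -75, 0.35], [0, 0, 0, 50, 7, -75, 0.35], [0, 0, 0, 100, 14, -75, 0.35], [0, 0, 0, 150, 21, -75, 0.35], [0, 0, 0, 200, 28, -75, 0.35], [0, 0, 0, 245, 34, -75, 0.35], [0, 0, 0, 275, 38.5, -75, 0.35], [0, 0, 0, 281, 39.2, -65, 0.35], [0, 0, 0, 281, 39.2, -60, 0.35], [0, 0, 0, 281, 39.2, -60, 0.35]],
])

```text
t: 18.95
eef_pos: [507.5, -78.2, 115.7]
orientation: [[0.08, 0.997, -0.001], [0.997, -0.08, 0.0], [0.0, -0.001, -1.0]]
force: [-0.7, -0.5, -0.2]
opening: 38.3
```

Run:
```python
from h import *
np.set_printoptions(precision=3,suppress=True)
w=grab('wrist','w14');s=grab('side','d14')
a=cv2.resize(s['img'][140:235,260:390,::-1],None,fx=5,fy=5,interpolation=cv2.INTER_CUBIC)
cv2.imwrite('pics/c14.png',a)
o=robot.get_obs();print(o['t'],o['eef_pos'],o['orientation'],o['opening'],o['force'])
for n,f in (('w',w),('s',s)):
    P=cloud(f).reshape(-1,3)
    q=P[np.all((P>(470,-110,118))&(P<(550,-45,138)),1)];C=q
    print(n,len(q),q.mean(0),np.percentile(q,[2,98],axis=0))
```

```text
19.05 [507.888 -78.269 116.353] [[ 0.08   0.997 -0.   ]
 [ 0.997 -0.08  -0.   ]
 [-0.    -0.    -1.   ]] 37.97533484531397 [-0.384 -0.466  0.195]
w 6636 [506.927 -73.698 129.7  ] [[477.896 -93.648 119.219]
 [536.782 -59.73  136.308]]
s 148 [489.85  -83.271 128.111] [[473.439 -99.649 118.613]
 [527.884 -62.062 136.79 ]]
```

View pics/c14.png

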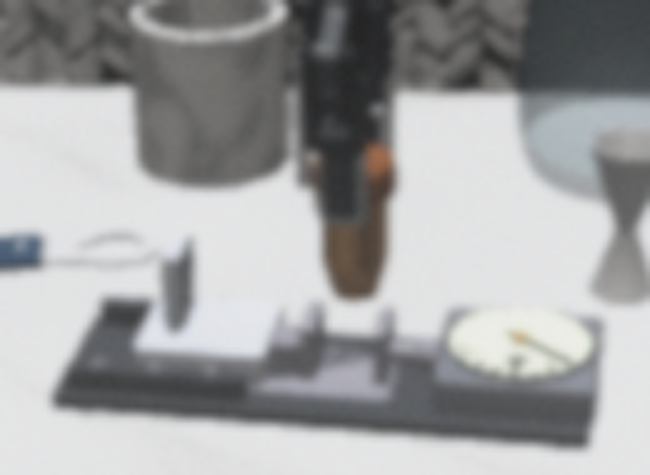

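View pics/w14.png

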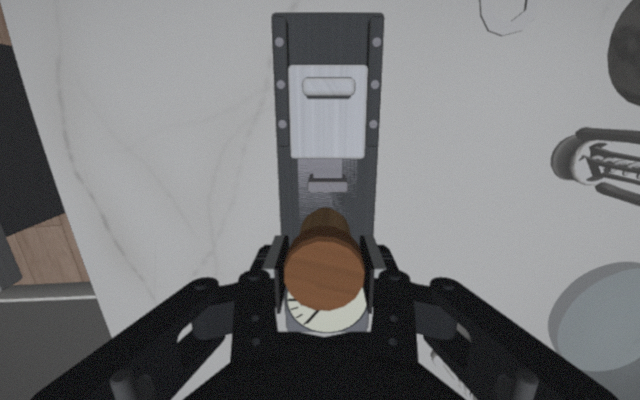

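Run:
```python
from h import *
f=load('side'); im=f['img'][:,:,::-1].copy(); S=8
im=cv2.resize(im[140:235,290:390],None,fx=S,fy=S,interpolation=cv2.INTER_CUBIC)
def circ(c,z,r,col):
    t=np.linspace(0,6.28,60);q=(proj(f,np.stack([c[0]+r*np.cos(t),c[1]+r*np.sin(t),0*t+z],1))-[290,140]+.5)*S-.5
    cv2.polylines(im,[np.int32(q)],True,col,1)
c=(507.9,-78.3); z0=116.35-57.7
for z,r in ((0,11),(18,16),(54,16),(54,20),(68,20)): circ(c,z0+z,r,(0,255,0))
for z,r in ((12,11),(30,16),(44,16)): circ(c,z,r,(0,0,255))
def box(y0,y1):
    pts=[]
    for gx,gy in ((-15,y0),(15,y0),(15,y1),(-15,y1)): pts.append([509.6+gx*.9968+gy*.08,-78-gx*.08+gy*.9968,44])
    q=(proj(f,np.array(pts))-[290,140]+.5)*S-.5; cv2.polylines(im,[np.int32(q)],True,(255,0,0),1)
box(16.3,22); box(-13,-19)
cv2.imwrite('pics/o14.png',im[:600])
```

```text
(no output)
```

View pics/o14.png

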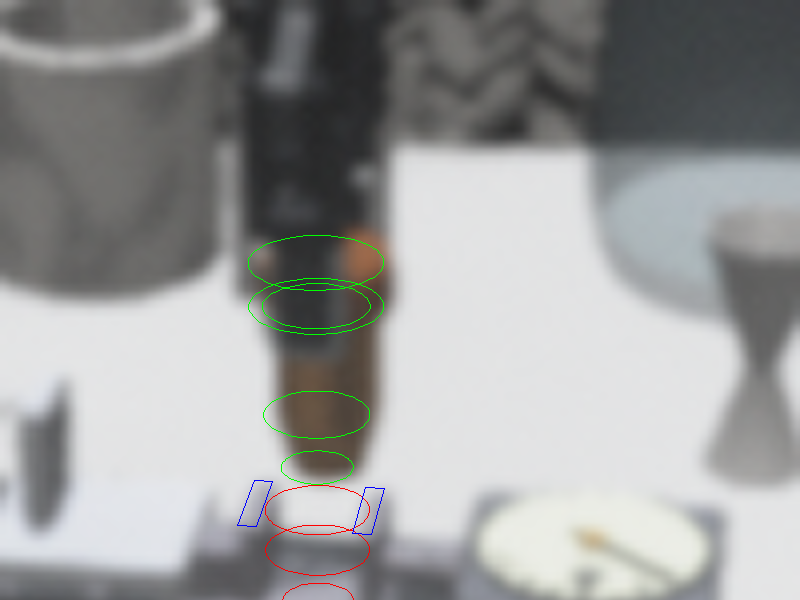

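Call:
arm_command([
  [[0, 0, 0, 0.5, 0.5, 8, 0.35], [0, 0, 0, 0.5, 0.5, 16, 0.35], [0, 0, 0, 0.5, 0.5, 22, 0.35], [0, 0, 0, 0.5, 0.5, 25, 0.35], [0, 0, 0, 0.5, 0.5, 27, 0.35], [0, 0, 0, 0.5, 0.5, 29, 0.35], [0, 0, 0, 0.5, 0.5, 31, 0.35], [0, 0, 0, 0.5, 0.5, 33, 0.35], [0, 0, 0, 0.5, 0.5, 34, 0.35]],
])

```text
t: 20.18
eef_pos: [508.7, -76.9, 82.6]
orientation: [[0.079, 0.997, 0.001], [0.997, -0.079, -0.0], [-0.0, 0.001, -1.0]]
force: [0.7, 1.1, -1.2]
opening: 38.0
```

```bash
python3 look.py 15
```

```text
20.225 [508.577 -76.993  82.296] [-0.105  0.434 -1.241] gy 0.9222572783433264
```

View pics/c15.png

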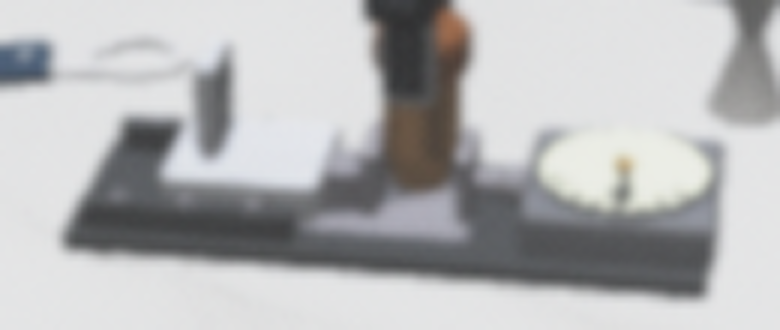

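Call:
arm_command([
  [[0, 0, 0, -0.3, 0, 2, 0.35], [0, 0, 0, -0.3, 0, 4, 0.35], [0, 0, 0, -0.3, 0, 6, 0.35], [0, 0, 0, -0.3, 0, 8, 0.35], [0, 0, 0, -0.3, 0, 9.5, 0.35], [0, 0, 0, -0.3, 0, 11, 0.35], [0, 0, 0, -0.3, 0, 11, 0.35]],
])

```text
t: 21.1
eef_pos: [508.4, -77.2, 71.2]
orientation: [[0.079, 0.997, -0.0], [0.997, -0.079, 0.0], [0.0, -0.0, -1.0]]
force: [-0.1, 3.3, -1.0]
opening: 38.2
```

Call:
arm_command([
  [[0, 0, 0, 0, 0, 0.7, 0.35], [0, 0, 0, 0, 0, 1.4, 0.35], [0, 0, 0, 0, 0, 1.4, 0.35]],
])

```text
t: 21.48
eef_pos: [508.5, -77.2, 70.0]
orientation: [[0.079, 0.997, -0.0], [0.997, -0.079, 0.0], [0.0, -0.0, -1.0]]
force: [-0.2, 2.9, 1.2]
opening: 38.3
```

```bash
python3 look.py 16
```

```text
21.525 [508.476 -77.215  70.015] [1.234 2.443 0.64 ] gy 0.692186716374348
```

View pics/c16.png

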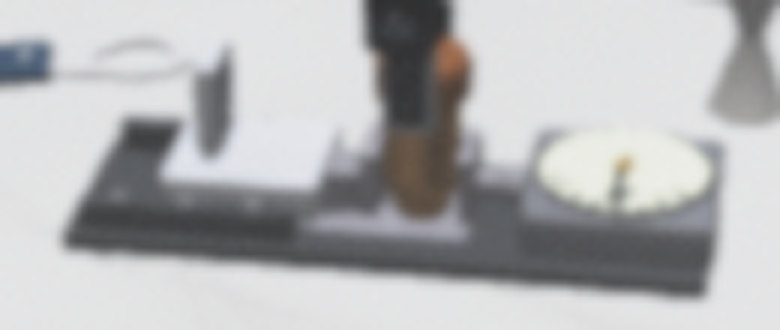

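Call:
arm_command([
  [[0, 0, 0, 0, 0, 0.7, 0.35], [0, 0, 0, 0, 0, 0.7, 0.35]],
])

```text
t: 21.78
eef_pos: [508.5, -77.2, 69.7]
orientation: [[0.079, 0.997, 0.0], [0.997, -0.079, -0.0], [-0.0, 0.0, -1.0]]
force: [-0.1, 3.0, 5.2]
opening: 38.3
```

Call:
arm_command([
  [[0, 0, 0, 0, 0, 0.7, 0.35], [0, 0, 0, 0, 0, 0.7, 0.35]],
])

```text
t: 22.02
eef_pos: [508.6, -77.2, 69.6]
orientation: [[0.079, 0.997, 0.001], [0.997, -0.079, -0.0], [-0.0, 0.001, -1.0]]
force: [-2.2, 4.3, 11.8]
opening: 38.5
```

Call:
arm_command([
  [[0, 0, 0, 0, 0, -0.5, 0.35], [0, 0, 0, 0, 0, -0.5, 0.75], [0, 0, 0, 0, 0, -0.5, 0.75], [0, 0, 0, 0, 0, -0.5, 0.75], [0, 0, 0, 0, 0, -0.5, 0.75], [0, 0, 0, 0, 0, -20, 0.75], [0, 0, 0, 0, 0, -65, 0.75], [0, 0, 0, 0, 0, -120, 0.75], [0, 0, 0, -15, 0, -170, 0.75], [0, 0, 0, -26, 0, -175, 0.75], [0, 0, 0, -26, 0, -175, 0.75]],
])

```text
t: 23.4
eef_pos: [506.1, -103.6, 243.0]
orientation: [[0.08, 0.997, -0.001], [0.997, -0.08, 0.0], [0.0, -0.001, -1.0]]
force: [-0.0, 0.1, 0.0]
opening: 64.2
```

Run:
```python
from h import *
np.set_printoptions(precision=3,suppress=True)
f=grab('wrist','w17'); d=grab('side','d17')
im=f['img'][205:232,292:358,::-1];cv2.imwrite('pics/dial17.png',cv2.resize(im,None,fx=12,fy=12,interpolation=cv2.INTER_CUBIC))
cv2.imwrite('pics/c17.png',cv2.resize(d['img'][160:245,170:390,::-1],None,fx=3.6,fy=3.6,interpolation=cv2.INTER_CUBIC))
P=cloud(f).reshape(-1,3)
for nm,lo,hi in (('stoppertop',(450,-125,76),(560,-30,100)),('tabtop',(450,-20,74),(560,80,84))):
    q=P[np.all((P>lo)&(P<hi),1)]; print(nm,len(q),q.mean(0),np.percentile(q,[2,50,98],axis=0))
o=robot.get_obs();print(o['t'],o['eef_pos'],o['opening'])
```

```text
stoppertop 1147 [507.096 -76.869  84.877] [[489.425 -95.005  80.416]
 [507.142 -76.731  85.249]
 [524.44  -59.728  87.142]]
tabtop 359 [515.866   8.786  77.476] [[501.801   3.619  75.1  ]
 [515.921   8.693  77.62 ]
 [529.858  14.385  79.476]]
23.5 [ 505.906 -102.784  242.082] 63.989309939474104
```

View pics/dial17.png

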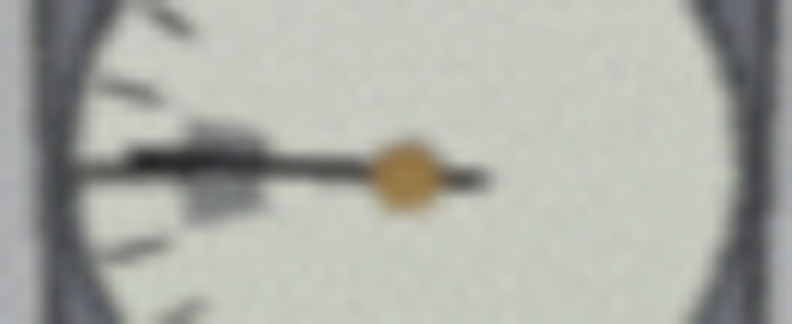

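View pics/c17.png

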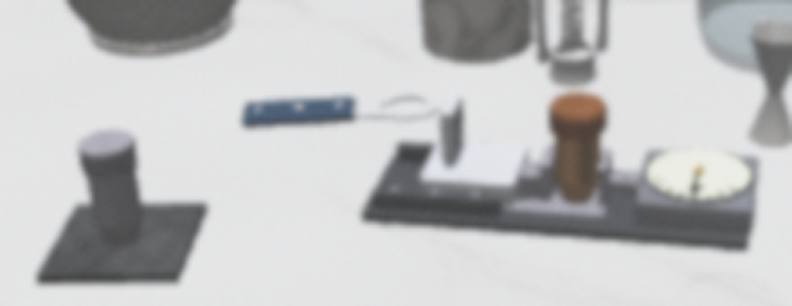

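View pics/w17.png

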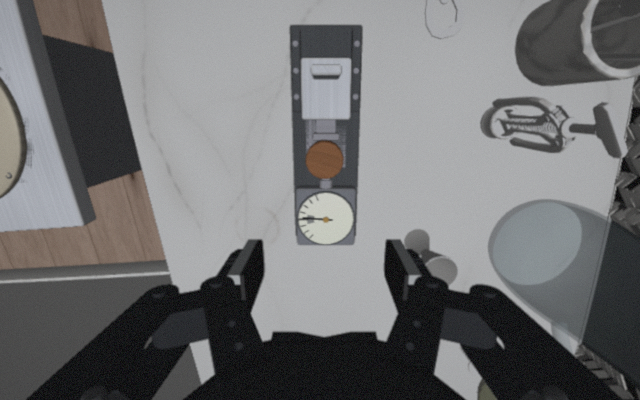

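The stopper's cap sits about 12 mm higher than it did on the worktop, so it is fully on the bed. The pointer is at the zero mark, at about 0.95 rad. The master is upright on the coaster at crop (110,190).

```bash
python3 -c "
from workcell import robot
o=robot.get_obs();print(o['t'],max(abs(x) for x in o['qd']),o['force'])
print(robot.sign_off())"
```

```text
23.5 0.005868132757787636 [ 0.02816682 -0.53464252  0.18755002]
the job is handed in; nothing more can be done
None
```

The stopper is seated between the zeroed jaws and the job is handed in, at about 23.5 s of the 72 s allowed. No verdict was reported.

- **Zeroing:** my first push left the pointer at about 0.70 rad, right at the edge of the grey band. I nudged the carriage again while the master was still in the gauge. The pointer then read about 0.95 rad with the tab and master let go.
- **Master:** it stands upright on the slate coaster, a few millimetres from its centre by the wrist camera.
- **Stopper:** I pressed it down between the jaws with about 12 N at most, measured at the wrist. Its cap ended about 12 mm higher than it stood on the worktop, which matches the bed height. It sits within about 3 mm of the bed point.
- **Last checks:** the pointer still reads about 0.95 rad and the tab is where I left it, within measurement error. Nothing was touching the robot, and the jigger, opener and spoon were never touched.

One disagreement: the scene and side cameras placed points about 3 mm off the wrist camera's readings along y. I worked from the wrist camera for both grasps and for seating the stopper. For the coaster I averaged the scene and side readings. I did not measure the plugs' tilt directly and judged upright from the pictures.

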